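Put the fuller tea caddy on the bedside tray

ROBOT

A 7-joint arm with a two-finger parallel gripper is mounted at the origin on the work surface. World frame = base frame: x ahead of the robot, y to its left, z up, the work surface at z = 0. Lengths are in m, angles in rad, forces in N, time in s.
With the tool pointing down it reaches from about 0.425 to 0.925 m from the base axis. Payload 6.8 kg.
Tool frame: the origin (TCP) lies at the very end of the fingers, on their centre line; the grasp point (between the pads) lies 19 mm behind it; z points along the fingers, y is the line along which they close (so a half turn about z gives the same grasp; the last joint's range is limited). The gripper opens to 85 mm and grips with 20 to 120 N. Pads are 22 mm wide; open, the fingers measure 114 mm over their backs; the gripper's body (76 mm by 85 mm) begins 54 mm behind the grasp point. The pads swing forward as they close: fully open they stand 13 mm farther back than shut.
Start: joints at [-1.386, 0.477, 0.022, 1.555, -0.011, 1.109, -0.083], TCP at [0.195, 0.646, 0.231] pointing down, gripper open.
Joint ranges: [-2.96, 2.96], [-0.34, 2.1], [-1.41, 1.46], [0.24, 2.44], [-1.37, 4.51], [0.17, 1.92], [-2.96, 2.96]. Speed limits (rad/s): [2.39, 2.39, 3.14, 3.14, 3.14, 3.14, 3.14].

INTERFACE

Orientations are given as a unit quaternion [w, x, y, z].
In Python, from station import bot gives the robot as it stands. The module is installed in compiled form; this text tells all that it offers.
- The arm moves only by the shell command python3 -m jog 'ROWS' [OPENING] [FORCE]. ROWS is JSON, a list of rows, each a list of 4 numbers: the shift along the tool's x, y, z in cm, then the turn about the tool's z in rad. In form: [[x, y, z, spin], ...]. A call has 1 to 20 rows; each row is the pose to reach, as a shift and turn from the pose commanded when the call began, along the tool's axes at that moment; what a row does not reach only later rows make up. A row lasts 1/12 s, in which the tool goes at most 41.7 mm and 7.16 degrees, less where a joint would pass 70% of its speed; a pose out of reach is approached as far as the arm can. A call with a gripper value outside its range is refused whole. OPENING is the closure, from -1 (fully open) to 1 (shut), set as the call begins (- or left out, the last holds). The fingers move at their own pace and stop on an object; FORCE is the grip in N (left out, the last holds). Time passes only in rows, so rows that repeat a pose let the fingers close. It gives the time, the measured TCP pose, the force, the opening and the grip force at its end, in the units of the state.
- bot.get_obs(): the state, without advancing time (a new reading comes with each control period).
- bot.read_camera(name): name is "side" or "top"; returns a dict with "pixels" (480x640x3 uint8, red, green, blue), "depth" (480x640 float32, m along the optical axis (not along the pixel's ray), 0 where there is no reading), "fovy" (degrees; the focal length in pixels is half the picture's height over the tangent of half this angle, whatever the lens; pixels are square), "cx", "cy" (the principal point, pixels), "pose" (4x4, takes a point from camera to world coordinates). Camera axes: x right, y down, z forward; pixel columns grow to the right and rows downward; lengths in m; the calibration is good to about 2 mm. A picture is of the moment at which its call begins.
- bot.hand_in(): hands the job in; it is judged then, once.
The state is a dict: "t": time; "q": joint angles; "joint_vel": joint speeds; "joint_torque": joint torques, N m; "eef_pos": TCP position; "tool_rot": TCP orientation; "contact_force": force on the tool from outside, world axes, zero at the start; "torque": the same for the moment, N m; "gripper_width": opening from 0.0 (shut) to 1.0 (fully open); "grasp_force": force on a finger pad.
Only numpy, scipy, OpenCV 4.12 (cv2) and the standard library are available. Lean on these libraries where they do the work, as an engineer would, in place of code of your own. Each camera call takes 0.05 s, during which the arm holds its last target. There are 200 camera calls.

TASK

Two closed tea caddies stand on the table and one holds much more tea than the other: lift the blue-lidded one clear of the table to feel its weight and set it back on the table, then lift the copper-lidded one in the same way. Seat the heavier caddy fully home in the square well of the dark wooden stand on the tray, feeling for the well gently and never pressing on the stand or tray with more than 25 N, and leave the lighter one standing upright on the table. Keep both caddies upright throughout and leave the teapot, cup, book, spectacles and vases where they are.

Things in the scene. Friction and masses are not known exactly. Their poses are not given: they have to be found in the camera images.
- caddy_blue: Closed dark steel tea caddy, blue lid (closed fast), 60 x 60 mm, 100 mm tall, flat upright sides, lid knob 14 mm tall, 16 mm wide. Origin: centre of underside; z up, x and y square to the sides. With the pressed tea unseen inside it weighs about 0.25 kg if it is the lighter caddy, 0.45 to 0.55 kg if the heavier; either may be the heavier and the looks do not tell.
- caddy_copper: The second caddy, the same in every way as the blue one except that its lid is copper-coloured. Origin at the centre of its underside.
- tray: Oak tray, fixed to the table, 260 mm (its x) by 370 mm (its y), floor 8 mm above the table, edge 22 mm high, a brass bar handle 42 mm high at its +y and -y ends. Origin at the centre of its underside. It carries teapot, cup and the stand: a dark wooden block 92 mm square, square with the tray, top 26 mm above the table, a square well in its middle.
- seat (a point): Nominal centre of the well's floor, at (-45, -95) mm in the tray's x, y, 14 mm above the table; axes as the tray's. The true centre is off by up to 3.2 mm each way in x and in y.
- stand_top (a point): Nominal centre of the well's mouth, 12 mm above seat; axes as the tray's. The well is 63 x 63 mm, 12 mm deep, its mouth square-edged: 1.5 mm of room on each side of a caddy. The stand lies on rubber feet with slack in the tray and takes about 10 N sideways to shift, so the well must be found by feel: off the well, a caddy comes to rest on the stand's top at this height.
- teapot: Bystander: dark metal teapot with a wicker handle and a spout, 130 mm tall, on the tray. Origin under its centre.
- cup: Bystander: white cup, 76 mm wide, 62 mm tall, on the tray. Origin under its centre.
- book: Bystander: grey book lying flat, 150 x 210 x 30 mm. Origin under its centre.
- glasses: Bystander: black spectacles on the book, 130 mm wide, 45 mm tall. Origin under the bridge.
- blue_vase: Bystander: blue bottle vase, 80 mm wide, 130 mm tall. Origin under its centre.
- clear_vase: Bystander: small clear vase, 68 mm wide, 82 mm tall, beyond the caddies. Origin under its centre.
Mind the look-alikes: they are no part of the job. Leave any purple or red look-alike of the caddy_copper alone. What is shaped like the caddy_blue but yellow is not meant.

How it is judged:
By the outcome, as a careful person would: the job done as asked, in the order asked, and still so for the second after the job is handed in, with the robot touching nothing.
It also fails if it takes over 72 s, if anything falls off the work surface, if the arm or the gripper's body presses on something with over 40 N, if the wrist force passes 120 N, or if a joint passes its speed limit or range.

## Working session

There is one attempt and no reset: what is moved stays moved. The work goes in short steps, Python scripts to look and compute and a shell command to move; the robot and the scene stay as the last step left them, time stands still between calls to the robot, and variables do not carry over. Pictures are saved under pics/ and viewed, at most 10 in all, crops included, and the job is handed in when it is done.

```bash
mkdir -p pics; python3 - <<'E'
from station import bot
import cv2,numpy as np
for n in ("top","side"):
    c=bot.read_camera(n); np.savez(f"{n}0.npz",**c)
    cv2.imwrite(f"pics/{n}0.png",c["pixels"][:,:,::-1]); print(n,c["fovy"],c["cx"],c["cy"],np.round(c["pose"],3).tolist(),(c["depth"]>0).mean())
o=bot.get_obs(); print(o)
E
```

```text
top 43.561034801485405 327.1363255313887 229.76400079092596 [[0.022, -0.997, 0.068, 0.409], [-1.0, -0.022, 0.001, -0.098], [0.0, -0.068, -0.998, 1.497], [0.0, 0.0, 0.0, 1.0]] 0.995986328125
side 57.48365520529216 313.3801590338808 241.70404952046502 [[0.855, -0.312, 0.415, 0.13], [-0.519, -0.492, 0.699, -0.754], [-0.014, -0.813, -0.582, 0.63], [0.0, 0.0, 0.0, 1.0]] 0.9959016927083333
{'t': 0.1, 'q': array([-1.38611388,  0.47772643,  0.0223476 ,  1.55634215, -0.01151317,
        1.10929772, -0.0831093 ]), 'joint_vel': array([-0.00021137, -0.00367029,  0.00131759, -0.00288198, -0.00142708,
        0.00196395, -0.00054211]), 'joint_torque': array([ 4.82288204e-03, -5.97760856e+01,  1.61362879e+00, -2.81955028e+01,
        1.27618090e-02,  4.92176405e-03, -1.11557074e-05]), 'eef_pos': array([0.19467335, 0.64576514, 0.2304214 ]), 'tool_rot': array([-6.51759389e-05,  1.45868582e-01,  9.89303634e-01, -8.20189092e-04]), 'contact_force': array([ 0.55917395, -0.62959623,  0.34034439]), 'torque': array([0.03779106, 0.03383179, 0.01745052]), 'grasp_force': 0.0, 'gripper_width': 1.0017325213101744}
```

View pics/top0.png

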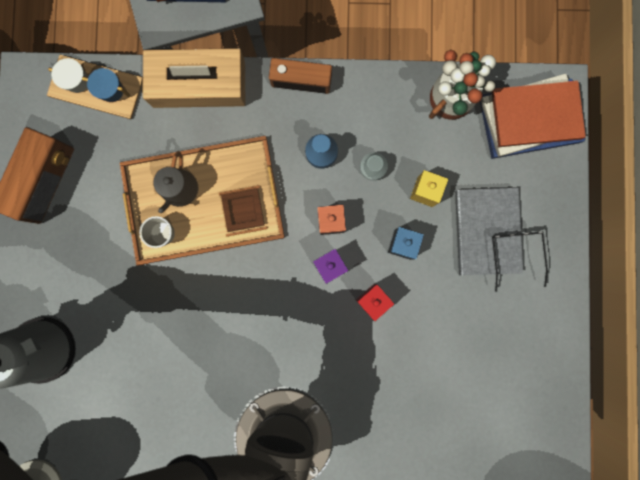

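View pics/side0.png

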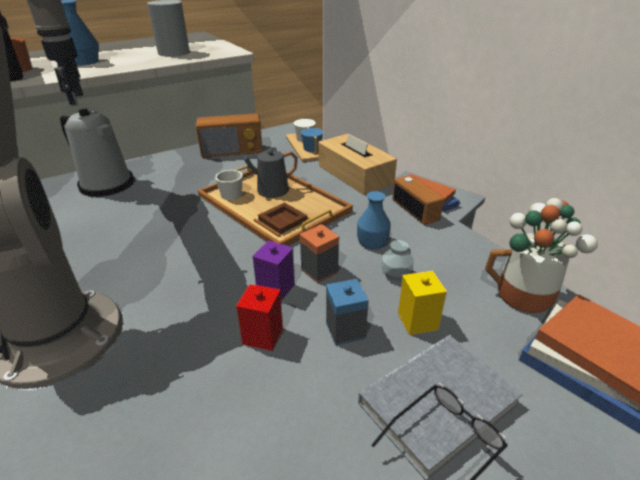

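The top view shows the copper lid at (331,218), the blue lid at (407,242) and the stand at (243,210). Purple (330,265), red (377,302) and yellow (431,187) are the decoys. The side view agrees: copper (320,238), blue (347,295), stand (283,217).

```bash
cat > h.py <<'E'
import numpy as np,cv2
def K(c):
    f=240/np.tan(np.radians(float(c["fovy"]))/2); return f,float(c["cx"]),float(c["cy"])
def cloud(c):
    f,cx,cy=K(c); v,u=np.mgrid[:480,:640]; d=c["depth"]
    P=np.stack([(u-cx)/f*d,(v-cy)/f*d,d],-1); return P@c["pose"][:3,:3].T+c["pose"][:3,3]
def ray(c,u,v):
    f,cx,cy=K(c); r=c["pose"][:3,:3]@np.array([(u-cx)/f,(v-cy)/f,1]); return c["pose"][:3,3],r/np.linalg.norm(r)
def plane(c,uv,z):
    o=[]
    for u,v in uv:
        p,r=ray(c,u,v); o.append((p+r*(z-p[2])/r[2])[:2])
    return np.array(o,np.float32)
def tri(a,b):
    (p,r),(q,s)=a,b; t=np.linalg.lstsq(np.stack([r,-s],1),q-p,rcond=None)[0]
    A,B=p+r*t[0],q+s*t[1]; return (A+B)/2,np.linalg.norm(A-B)
def lid(c,hue,roi):
    hsv=cv2.cvtColor(c["pixels"],cv2.COLOR_RGB2HSV); m=cv2.inRange(hsv,(hue[0],90,60),(hue[1],255,255))
    k=np.zeros_like(m); x,y,w,h=roi; k[y:y+h,x:x+w]=255; m&=k
    cs=cv2.findContours(m,cv2.RETR_EXTERNAL,cv2.CHAIN_APPROX_NONE)[0]; ct=max(cs,key=cv2.contourArea); o=np.zeros_like(m); cv2.drawContours(o,[ct],-1,255,-1); return o,ct[:,0].astype(float)
def move(target_xyz,yaw):
    "shift in tool axes (cm) and spin so that tool y lies along yaw (mod pi)"
    from station import bot
    from scipy.spatial.transform import Rotation as Ro
    o=bot.get_obs(); q=o["tool_rot"]; R=Ro.from_quat([q[1],q[2],q[3],q[0]]).as_matrix()
    d=R.T@(np.array(target_xyz)-o["eef_pos"])*100
    y=R.T@np.array([np.cos(yaw),np.sin(yaw),0]); s=np.arctan2(-y[0],y[1]); s=(s+np.pi/2)%np.pi-np.pi/2
    return np.round(d,2),round(float(s),3)
E
python3 - <<'E'
from h import *
T=dict(np.load("top0.npz"));S=dict(np.load("side0.npz"))
PT,PS=cloud(T),cloud(S)
R={"blue":((95,125),(385,215,50,50),(320,275,55,45)),"copper":((3,18),(312,197,40,40),(295,220,50,40))}
for n,(h,rt,rs) in R.items():
    mt,ct=lid(T,h,rt);ms,cs=lid(S,h,rs)
    zt=PT[mt>0][:,2]; zs=PS[ms>0][:,2]
    print(n,"area",(mt>0).sum(),(ms>0).sum(),"z pct top",np.percentile(zt,[10,50,90]).round(4),"side",np.percentile(zs,[10,50,90]).round(4))
    # ray onto plane at median height
    z=np.median(zt); r=cv2.minAreaRect(plane(T,ct,z).astype(np.float32)); print(" top outline",r)
    sel=(ms>0)&(abs(PS[:,:,2]-z)<.006); r2=cv2.minAreaRect(PS[sel][:,:2].astype(np.float32)); print(" side top pts",r2)
    # knob: tallest pixels both views
    uvt=np.argwhere((mt>0)&(PT[:,:,2]>z+.008)).mean(0)[::-1];uvs=np.argwhere((ms>0)&(PS[:,:,2]>z+.008)).mean(0)[::-1]
    print(" knob px",uvt,uvs,tri(ray(T,*uvt),ray(S,*uvs)))
    # topface centre across views
    ut=np.argwhere(mt>0).mean(0)[::-1]; us=np.argwhere(sel).mean(0)[::-1]; print(" face tri",tri(ray(T,*ut),ray(S,*us)))
# tray/stand
for nm,c,P in(("T",T,PT),("S",S,PS)):
    hsv=cv2.cvtColor(c["pixels"],cv2.COLOR_RGB2HSV); x,y,w,h=(215,183,55,52) if nm=="T" else (250,198,65,42)
    m=cv2.inRange(hsv,(0,60,0),(25,255,110)); k=np.zeros_like(m);k[y:y+h,x:x+w]=255;m&=k
    if nm=="S": cv2.imwrite("pics/s.png",m)
    ct=max(cv2.findContours(m,cv2.RETR_EXTERNAL,cv2.CHAIN_APPROX_NONE)[0],key=cv2.contourArea)[:,0]
    print("stand",nm,cv2.minAreaRect(plane(c,ct,.026)),np.percentile(P[m>0][:,2],[5,25,50,75,95]).round(4))
    for z0,z1 in((.021,.031),(.009,.018)):
        o=np.zeros_like(m);cv2.drawContours(o,[ct[:,None]],-1,255,-1); s=(o>0)&(P[:,:,2]>z0)&(P[:,:,2]<z1)
        print(" z",z0,s.sum(),cv2.minAreaRect(P[s][:,:2].astype(np.float32)))
# tray outline by height
s=(PT[:,:,2]>.004)&(PT[:,:,2]<.05);k=np.zeros((480,640),np.uint8);k[130:268,112:290]=1
s=(s&(k>0)).astype(np.uint8); ct=max(cv2.findContours(s,cv2.RETR_EXTERNAL,cv2.CHAIN_APPROX_NONE)[0],key=cv2.contourArea)[:,0]
r=cv2.minAreaRect(plane(T,ct,.022)); print("tray",r)
tb=PT[300:340,420:460,2];print("table z",np.median(tb),tb.std())
E
```

```text
blue area 677 1069 z pct top [0.094  0.0986 0.1036] side [0.0871 0.0997 0.1015]
 top outline ((0.4785463809967041, -0.28264936804771423), (0.06099895015358925, 0.06118989735841751), 74.20086669921875)
 side top pts ((0.4768235385417938, -0.2811892032623291), (0.06272076070308685, 0.060861196368932724), 72.34092712402344)
 knob px [407.90697674 241.11627907] [347.32653061 287.40816327] (array([ 0.48016386, -0.28246066,  0.11068137]), np.float64(0.0035305805957000463))
 face tri (array([ 0.47779903, -0.28225541,  0.09591935]), np.float64(0.002210625990692925))
copper area 723 1018 z pct top [0.0934 0.0985 0.1029] side [0.0115 0.0965 0.1015]
 top outline ((0.5314705967903137, -0.10558623820543289), (0.06497429311275482, 0.062249209731817245), 6.487398147583008)
 side top pts ((0.5307099223136902, -0.10311315953731537), (0.06269871443510056, 0.06381626427173615), 5.748588562011719)
 knob px [331.21052632 218.18421053] [318.94444444 231.86111111] (array([ 0.5302363 , -0.10463134,  0.10910644]), np.float64(0.00177959163291572))
 face tri (array([ 0.53009911, -0.10525205,  0.09716925]), np.
[... 278 characters left out ...]
243), 11.552021980285645)
 z 0.009 567 ((0.5593630075454712, 0.11186811327934265), (0.08939652144908905, 0.09697473794221878), 10.199689865112305)
stand S ((0.5461181402206421, 0.1010604202747345), (0.10612519830465317, 0.11073070019483566), 11.294767379760742) [0.009  0.0144 0.0187 0.0261 0.0283]
 z 0.021 420 ((0.5516884326934814, 0.11337336897850037), (0.08881580829620361, 0.08787033706903458), 12.353105545043945)
 z 0.009 358 ((0.5551317930221558, 0.10786578059196472), (0.09865981340408325, 0.09473912417888641), 6.5050787925720215)
tray ((0.5781009197235107, 0.21717746555805206), (0.2648162543773651, 0.3763810098171234), 11.976883888244629)
table z -0.001461138494469827 0.0749081621677197
```

```bash
python3 - <<'E'
import cv2
t=cv2.imread("pics/top0.png");s=cv2.imread("pics/side0.png")
a=cv2.resize(t[125:325,110:450],(800,470),interpolation=cv2.INTER_CUBIC);cv2.imwrite("pics/tc.png",a)
E
```

```text
(no output)
```

View pics/tc.png

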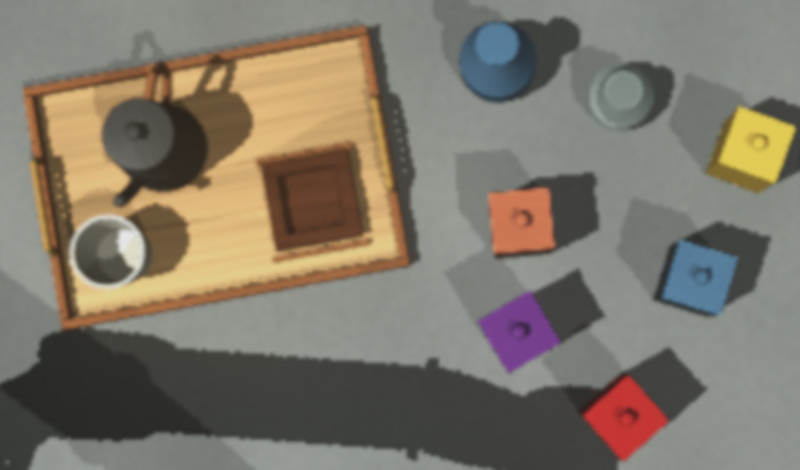

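The crop confirms that the copper caddy (522,220), blue caddy (700,276) and stand well (312,198) are separate, with room for the fingers between them and the decoys. Next I travel around the base to a point above the blue caddy.

```bash
python3 -m jog '[[-38.7,-29.7,0,0],[-38.7,-29.7,0,0],[-38.7,-29.7,0,0],[-38.7,-29.7,0,0],[-38.7,-29.7,0,0],[-38.7,-29.7,0,0],[-38.7,-29.7,0,0],[-38.7,-29.7,0,0],[-38.7,-29.7,0,0],[-38.7,-29.7,0,0],[-38.7,-29.7,0,0],[-54,-80.6,0,0],[-54,-80.6,0,0],[-54,-80.6,0,0],[-54,-80.6,0,0],[-54,-80.6,0,0],[-54,-80.6,0,0],[-54,-80.6,0,0],[-54,-80.6,0,0],[-54,-80.6,0,0]]' -1 40; python3 -c "
from h import *
print(move((.4784,-.2822,.16),np.radians(73.5)),move((.4784,-.2822,.052),np.radians(73.5)))
from station import bot;print(bot.get_obs()['q'])"
```

```text
t: 1.77
eef_pos: [0.4731, -0.1026, 0.2313]
tool_rot: [0.0, 0.146, 0.989, 0.0]
contact_force: [0.7, 0.2, -0.3]
gripper_width: 1.0
grasp_force: 0.0
(array([ -5.69, -17.05,   7.13]), -0.005) (array([ -5.69, -17.05,  17.93]), -0.005)
[-0.31260312  0.16210321  0.44799506  2.02312938 -0.0850423   0.97373975
  1.45632513]
```

```bash
python3 -m jog '[[-5.7,-17.05,0,0],[-5.7,-17.05,2,0],[-5.7,-17.05,4,0],[-5.7,-17.05,7,0],[-5.7,-17.05,7,0],[-5.7,-17.05,8,0],[-5.7,-17.05,8,0],[-5.7,-17.05,8,0]]' ; python3 -c "
from h import *
from station import bot
c=bot.read_camera('side');cv2.imwrite('pics/s1.png',cv2.resize(c['pixels'][130:370,200:520,::-1],(800,600)))
print(move((.4784,-.2822,.052),np.radians(73.5)))"
```

```text
t: 2.43
eef_pos: [0.4787, -0.2794, 0.1508]
tool_rot: [-0.001, 0.146, 0.989, 0.0]
contact_force: [0.4, 0.8, -0.2]
gripper_width: 0.997
grasp_force: 0.0
(array([ 0.02, -0.34,  9.96]), -0.003)
```

View pics/s1.png

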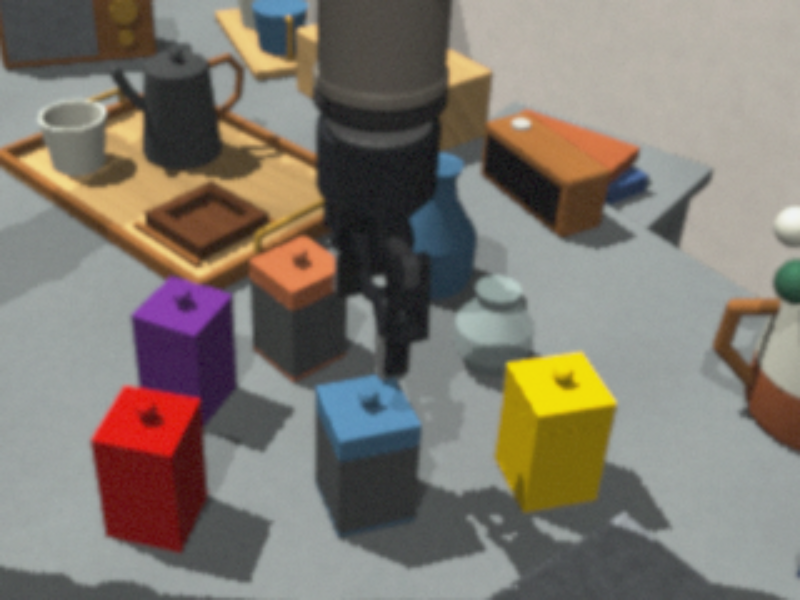

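The picture shows a fingertip at crop (397,370), just above the blue lid (370,410). I'll project the expected fingertips to check alignment.

```bash
python3 - <<'E'
from h import *
S=dict(np.load("side0.npz"));f,cx,cy=K(S)
for p in [(.4787,-.2794,.151),(.4787+.0136,-.2794+.045,.164),(.4787-.0136,-.2794-.045,.164),(.478,-.282,.1)]:
    r=S["pose"][:3,:3].T@(np.array(p)-S["pose"][:3,3]); u,v=f*r[0]/r[2]+cx,f*r[1]/r[2]+cy; print(p,((u-200)*2.5,(v-130)*2.5))
E
```

```text
(0.4787, -0.2794, 0.151) (np.float64(368.41779507687977), np.float64(347.5568226328525))
(0.4923, -0.2344, 0.164) (np.float64(348.6346251597121), np.float64(293.46084837800686))
(0.4651, -0.32439999999999997, 0.164) (np.float64(391.52975213902863), np.float64(376.20153233109164))
(0.478, -0.282, 0.1) (np.float64(367.4495992483793), np.float64(405.2123892803861))
```

The fingertips project where they are seen, so I descend and grip.

```bash
python3 -m jog '[[0,0,2,0],[0,0,4,0],[0,0,6,0],[0,0,8,0],[0,0,9.5,0],[0,0,9.9,0],[0,0,9.9,0],[0,0,9.9,0],[0,0,9.9,0]]'; python3 -m jog '[[0,0,0,0],[0,0,0,0],[0,0,0,0],[0,0,0,0],[0,0,0,0],[0,0,0,0],[0,0,0,0],[0,0,0,0]]' 1 40
```

```text
t: 3.23
eef_pos: [0.4803, -0.2804, 0.0538]
tool_rot: [0.001, 0.146, 0.989, -0.0]
contact_force: [0.7, 0.7, 0.6]
gripper_width: 1.0
grasp_force: 0.0
t: 3.9
eef_pos: [0.4796, -0.2812, 0.0534]
tool_rot: [0.001, 0.146, 0.989, -0.0]
contact_force: [-1.0, -0.8, 6.3]
gripper_width: 0.699
grasp_force: 43.5
```

```bash
python3 -m jog '[[0,0,-1,0],[0,0,-2.5,0],[0,0,-4,0],[0,0,-5.5,0],[0,0,-6,0],[0,0,-6,0],[0,0,-6,0],[0,0,-6,0],[0,0,-6,0],[0,0,-6,0]]'; python3 -m jog '[[0,0,0,0],[0,0,0,0],[0,0,0,0],[0,0,0,0],[0,0,0,0],[0,0,0,0]]'; python3 -m jog '[[0,0,0,0]]'
```

```text
t: 4.73
eef_pos: [0.4785, -0.2801, 0.1115]
tool_rot: [-0.001, 0.146, 0.989, 0.0]
contact_force: [1.5, 0.5, -4.7]
gripper_width: 0.7
grasp_force: 45.5
t: 5.23
eef_pos: [0.4791, -0.2803, 0.1123]
tool_rot: [0.0, 0.146, 0.989, 0.0]
contact_force: [0.4, 0.2, -4.7]
gripper_width: 0.698
grasp_force: 45.5
t: 5.32
eef_pos: [0.4791, -0.2804, 0.1123]
tool_rot: [0.0, 0.146, 0.989, 0.0]
contact_force: [-0.7, 0.0, -5.4]
gripper_width: 0.694
grasp_force: 45.5
```

Blue reads about 4.9 N, so it is probably the heavier one. I set it back down.

```bash
python3 -m jog '[[0,0,1.5,0],[0,0,3,0],[0,0,4.5,0],[0,0,5.3,0],[0,0,5.6,0],[0,0,5.8,0],[0,0,5.9,0],[0,0,6.0,0],[0,0,6.0,0],[0,0,6.0,0]]'; python3 -m jog '[[0,0,0,0],[0,0,0,0],[0,0,0,0],[0,0,0,0],[0,0,0,0],[0,0,0,0]]' -1; python3 -m jog '[[0,0,-2,0],[0,0,-4,0],[0,0,-7,0],[0,0,-10,0],[0,0,-10,0],[0,0,-10,0],[0,0,-10,0]]'; python3 - <<'E'
from h import *
print(move((.5307,-.1050,.155),np.radians(96.2)))
E
```

```text
t: 6.15
eef_pos: [0.4795, -0.2807, 0.0534]
tool_rot: [0.001, 0.146, 0.989, -0.0]
contact_force: [-2.9, 0.4, 5.0]
gripper_width: 0.702
grasp_force: 46.1
t: 6.65
eef_pos: [0.4792, -0.2804, 0.0523]
tool_rot: [0.0, 0.146, 0.989, -0.0]
contact_force: [0.4, 0.6, -1.0]
gripper_width: 1.003
grasp_force: 0.0
t: 7.23
eef_pos: [0.4789, -0.28, 0.1519]
tool_rot: [-0.0, 0.146, 0.989, 0.0]
contact_force: [0.1, 0.2, -0.1]
gripper_width: 1.003
grasp_force: 0.0
(array([ 0.08, 18.25, -0.31]), -0.401)
```

```bash
python3 -m jog '[[0.1,4,-0.3,-0.12],[0.1,8,-0.3,-0.24],[0.1,12,-0.3,-0.36],[0.1,16,-0.3,-0.4],[0.1,18.25,-0.3,-0.4],[0.1,18.25,-0.3,-0.4],[0.1,18.25,-0.3,-0.4],[0.1,18.25,-0.3,-0.4],[0.1,18.25,-0.3,-0.4]]'; python3 - <<'E'
from h import *
from station import bot
c=bot.read_camera('top'); np.savez("top1.npz",**c)
m,ct=lid(c,(95,125),(385,215,50,50)); print("blue",cv2.minAreaRect(plane(c,ct,.0995)))
print(move((.5307,-.1050,.052),np.radians(96.2)))
E
```

```text
t: 7.98
eef_pos: [0.5298, -0.1069, 0.1546]
tool_rot: [-0.001, -0.052, 0.999, -0.0]
contact_force: [0.1, 0.5, 0.7]
gripper_width: 0.999
grasp_force: 0.0
blue ((0.4788900911808014, -0.28035983443260193), (0.05927382409572601, 0.062057845294475555), 73.64472198486328)
(array([-0.1 ,  0.19, 10.28]), -0.004)
```

```bash
python3 -m jog '[[-0.1,0.2,2,0],[-0.1,0.2,4,0],[-0.1,0.2,6,0],[-0.1,0.2,8,0],[-0.1,0.2,9.8,0],[-0.1,0.2,10.2,0],[-0.1,0.2,10.2,0],[-0.1,0.2,10.2,0],[-0.1,0.2,10.2,0]]'; python3 -m jog '[[0,0,0,0],[0,0,0,0],[0,0,0,0],[0,0,0,0],[0,0,0,0],[0,0,0,0],[0,0,0,0],[0,0,0,0]]' 1 40;  python3 -m jog '[[0,0,-1,0],[0,0,-2.5,0],[0,0,-4,0],[0,0,-5.5,0],[0,0,-6,0],[0,0,-6,0],[0,0,-6,0],[0,0,-6,0],[0,0,-6,0],[0,0,-6,0]]'; python3 -m jog '[[0,0,0,0],[0,0,0,0],[0,0,0,0],[0,0,0,0],[0,0,0,0],[0,0,0,0]]'; python3 -m jog '[[0,0,0,0]]'
```

```text
t: 8.78
eef_pos: [0.5324, -0.1038, 0.0544]
tool_rot: [0.001, -0.053, 0.999, -0.0]
contact_force: [-0.3, -0.6, 0.4]
gripper_width: 1.001
grasp_force: 0.0
t: 9.45
eef_pos: [0.5324, -0.1034, 0.0543]
tool_rot: [0.001, -0.054, 0.999, -0.0]
contact_force: [-0.5, -0.0, 6.4]
gripper_width: 0.698
grasp_force: 44.3
t: 10.28
eef_pos: [0.531, -0.1032, 0.1125]
tool_rot: [-0.001, -0.054, 0.999, 0.0]
contact_force: [-0.5, -0.6, -1.7]
gripper_width: 0.702
grasp_force: 44.3
t: 10.78
eef_pos: [0.5316, -0.1032, 0.1133]
tool_rot: [0.0, -0.054, 0.999, 0.0]
contact_force: [0.0, 0.9, -1.4]
gripper_width: 0.703
grasp_force: 44.3
t: 10.87
eef_pos: [0.5316, -0.1032, 0.1133]
tool_rot: [0.0, -0.054, 0.999, 0.0]
contact_force: [0.1, -0.1, -2.8]
gripper_width: 0.698
grasp_force: 44.3
```

Copper reads about 2 N against 4.9 N for blue, so blue is the heavier caddy. I set copper down and go back to blue.

```bash
python3 -m jog '[[0,0,1.5,0],[0,0,3,0],[0,0,4.5,0],[0,0,5.3,0],[0,0,5.6,0],[0,0,5.8,0],[0,0,5.9,0],[0,0,6.0,0],[0,0,6.0,0],[0,0,6.0,0]]'; python3 -m jog '[[0,0,0,0],[0,0,0,0],[0,0,0,0],[0,0,0,0],[0,0,0,0],[0,0,0,0]]' -1; python3 -m jog '[[0,0,-2,0],[0,0,-4,0],[0,0,-7,0],[0,0,-10,0],[0,0,-10,0],[0,0,-10,0],[0,0,-10,0]]'; python3 - <<'E'
from h import *
T,T1,S=[dict(np.load(f"{n}.npz")) for n in("top0","top1","side0")]
# side edges of tray rim, outer edge, by height mask from several: robust line fit of long sides & ends
print(move((.4792,-.2808,.155),np.radians(73.5)),move((.4792,-.2808,.052),np.radians(73.5)))
for c in(T,T1):
    P=cloud(c); hsv=cv2.cvtColor(c["pixels"],cv2.COLOR_RGB2HSV)
    k=np.zeros((480,640),np.uint8);k[130:268,112:290]=1
    m=((hsv[:,:,1]>75)&(hsv[:,:,0]<30)&(k>0)).astype(np.uint8)
    ct=max(cv2.findContours(m,cv2.RETR_EXTERNAL,cv2.CHAIN_APPROX_NONE)[0],key=cv2.contourArea)[:,0]
    W=plane(c,ct,.02); r=cv2.minAreaRect(W); print("colour rect",r)
    a=np.radians(11.8); C=np.array([.578,.217]); L=(W-C)@np.array([[np.cos(a),-np.sin(a)],[np.sin(a),np.cos(a)]])
    out=[]
    for ax,h,l in((0,.13,.15),(1,.185,.11)):
        for sg in(1,-1):
            s=(abs(L[:,ax]*sg-h)<.008)&(abs(L[:,1-ax])<l); f=np.polyfit(L[s][:,1-ax],L[s][:,ax],1)
            for _ in range(3):
                e=np.abs(L[:,ax]-np.polyval(f,L[:,1-ax])); s2=s&(e<.004); f=np.polyfit(L[s2][:,1-ax],L[s2][:,ax],1)
            print(" ax",ax,sg,s2.sum(),"angle",11.8+(np.degrees(f[0])*(-1 if ax==0 else 1)),"off",f[1])
E
```

```text
t: 11.7
eef_pos: [0.5321, -0.1034, 0.0543]
tool_rot: [0.001, -0.053, 0.999, 0.0]
contact_force: [-1.8, -0.2, 5.1]
gripper_width: 0.699
grasp_force: 44.9
t: 12.2
eef_pos: [0.5316, -0.1032, 0.0533]
tool_rot: [0.0, -0.054, 0.999, -0.0]
contact_force: [0.4, -0.8, 0.3]
gripper_width: 1.0
grasp_force: 0.0
t: 12.78
eef_pos: [0.5312, -0.103, 0.1529]
tool_rot: [-0.0, -0.054, 0.999, 0.0]
contact_force: [0.7, 0.5, -0.7]
gripper_width: 1.002
grasp_force: 0.0
(array([  7.08, -17.12,  -0.22]), 0.395) (array([  7.07, -17.12,  10.08]), 0.395)
colour rect ((0.5765342712402344, 0.2185550332069397), (0.2631869614124298, 0.3768010437488556), 11.855802536010742)
 ax 0 1 119 angle 11.8830033626474 off 0.12918496973247728
 ax 0 -1 121 angle 11.851842001747904 off -0.1292527457895024
 ax 1 1 82 angle 11.992612722823031 off 0.18593641460324803
 ax 1 -1 87 angle 11.775370434959708 off -0.18501907916309138
colour rect ((0.5776562690734863, 0.21868357062339783), (0.2608324885368347, 0.37694859504699707), 11.82767391204834)
 ax 0 1 119 angle 11.763356662220998 off 0.12889071039734168
 ax 0 -1 121 angle 11.835252280475707 off -0.12921272606704148
 ax 1 1 84 angle 11.984789579578667 off 0.18597999338993554
 ax 1 -1 87 angle 11.771399793865418 off -0.18513107175010943
```

```bash
python3 -m jog '[[2,-4,-0.2,0.12],[4,-8,-0.2,0.24],[6,-12,-0.2,0.36],[7.1,-16,-0.2,0.395],[7.1,-17.1,-0.2,0.395],[7.1,-17.1,-0.2,0.395],[7.1,-17.1,-0.2,0.395],[7.1,-17.1,2,0.395],[7.1,-17.1,4,0.395],[7.1,-17.1,6,0.395],[7.1,-17.1,8,0.395],[7.1,-17.1,9.5,0.395],[7.1,-17.1,10,0.395],[7.1,-17.1,10,0.395],[7.1,-17.1,10,0.395]]'; python3 -m jog '[[0,0,0,0],[0,0,0,0],[0,0,0,0],[0,0,0,0],[0,0,0,0],[0,0,0,0],[0,0,0,0],[0,0,0,0]]' 1 50; python3 -m jog '[[0,0,-2,0],[0,0,-4,0],[0,0,-7,0],[0,0,-11,0],[0,0,-15,0],[0,0,-17,0],[0,0,-17,0],[0,0,-17,0],[0,0,-17,0]]';python3 - <<'E'
from h import *
print(move((.5535,.1145,.215),np.radians(101.85)))
E
```

```text
t: 14.03
eef_pos: [0.4795, -0.2798, 0.0532]
tool_rot: [-0.0, 0.143, 0.99, 0.0]
contact_force: [-0.6, 1.2, -1.0]
gripper_width: 1.002
grasp_force: 0.0
t: 14.7
eef_pos: [0.48, -0.2814, 0.0544]
tool_rot: [0.001, 0.144, 0.99, -0.0]
contact_force: [-1.0, 0.1, 6.9]
gripper_width: 0.692
grasp_force: 54.1
t: 15.45
eef_pos: [0.478, -0.2798, 0.2213]
tool_rot: [-0.002, 0.143, 0.99, 0.001]
contact_force: [-0.4, 0.8, -5.7]
gripper_width: 0.696
grasp_force: 58.6
(array([ 3.94, 39.95,  0.68]), -0.494)
```

```bash
python3 -m jog '[[0,2,0,0],[0.4,6,0,-0.06],[0.8,10,0,-0.14],[1.2,14,0,-0.22],[1.6,18,0,-0.3],[2,22,0,-0.38],[2.6,26,0,-0.44],[3,30,0,-0.494],[3.5,34,0,-0.494],[3.9,38,0,-0.494],[3.9,39.95,0,-0.494],[3.9,39.95,0,-0.494],[3.9,39.95,3,-0.494],[3.9,39.95,6,-0.494],[3.9,39.95,9,-0.494],[3.9,39.95,11,-0.494],[3.9,39.95,12,-0.494],[3.9,39.95,12,-0.494],[3.9,39.95,12,-0.494],[3.9,39.95,12,-0.494]]';python3 - <<'E'
from h import *
from station import bot
print(move((.5535,.1145,.085),np.radians(101.85)))
S=bot.read_camera('side');np.savez("side2.npz",**S);T=bot.read_camera('top');np.savez("top2.npz",**T)
cv2.imwrite('pics/s2.png',cv2.resize(S['pixels'][100:280,180:420,::-1],(800,600),interpolation=cv2.INTER_CUBIC))
E
```

```text
t: 17.12
eef_pos: [0.5561, 0.1132, 0.1041]
tool_rot: [0.001, -0.103, 0.995, 0.0]
contact_force: [0.4, 0.0, -4.2]
gripper_width: 0.697
grasp_force: 58.4
(array([0.23, 0.18, 1.91]), -0.001)
```

View pics/s2.png

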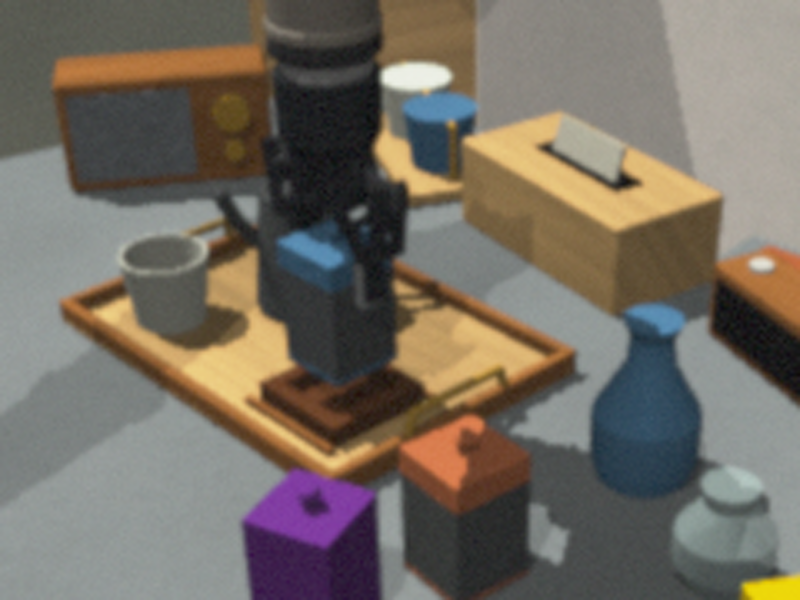

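The caddy hangs upright just above the stand, with its lower corner at crop (340,378) and the stand corner at (335,440). Next comes a gentle lowering.

```bash
python3 -m jog '[[0.2,0.2,0.5,0],[0.2,0.2,1,0],[0.2,0.2,1.5,0],[0.2,0.2,1.8,0],[0.2,0.2,1.9,0],[0.2,0.2,1.9,0],[0.2,0.2,1.9,0],[0.2,0.2,1.9,0],[0.2,0.2,1.9,0]]'; python3 -m jog '[[0,0,0.1,0],[0,0,0.15,0],[0,0,0.2,0],[0,0,0.25,0],[0,0,0.3,0],[0,0,0.35,0],[0,0,0.35,0],[0,0,0.35,0]]'; python3 -m jog '[[0,0,0.05,0],[0,0,0.1,0],[0,0,0.15,0],[0,0,0.2,0],[0,0,0.2,0],[0,0,0.2,0]]'
```

```text
t: 17.97
eef_pos: [0.5531, 0.1149, 0.0845]
tool_rot: [0.0, -0.103, 0.995, 0.0]
contact_force: [-0.3, -0.1, -4.7]
gripper_width: 0.696
grasp_force: 58.6
t: 18.63
eef_pos: [0.5529, 0.1148, 0.0808]
tool_rot: [-0.0, -0.103, 0.995, -0.0]
contact_force: [0.0, -0.2, -5.2]
gripper_width: 0.7
grasp_force: 58.6
t: 19.13
eef_pos: [0.5533, 0.1149, 0.0798]
tool_rot: [0.0, -0.103, 0.995, 0.0]
contact_force: [-1.9, -0.7, 7.2]
gripper_width: 0.696
grasp_force: 59.9
```

```bash
cat > f.py <<'E'
from station import bot
import numpy as np
o=bot.get_obs(); a=np.radians(11.85); c,s=np.cos(a),np.sin(a); M=np.array([[c,s],[-s,c]])
print("pos tray-axes mm",(M@(o["eef_pos"][:2]-np.array([.5535,.1152]))*1e3).round(2),"z",round(o["eef_pos"][2]*1e3,2),"F tray",(M@o["contact_force"][:2]).round(1),round(o["contact_force"][2],1),"T tray",(M@o["torque"][:2]).round(3),round(o["torque"][2],3))
E
python3 f.py; python3 -m jog '[[0,0,0,0]]'>/dev/null; python3 f.py;  python3 -m jog '[[0,0,-0.1,0],[0,0,-0.2,0],[0,0,-0.25,0],[0,0,-0.25,0]]' >/dev/null; python3 f.py; python3 -m jog '[[0,0,0,0]]'>/dev/null; python3 f.py; python3 -m jog '[[0,0,0,0]]'>/dev/null; python3 f.py
```

```text
pos tray-axes mm [-0.31 -0.28] z 79.83 F tray [-2.  -0.3] 7.2 T tray [0.068 0.913] 0.014
pos tray-axes mm [-0.27 -0.25] z 79.85 F tray [-1.6 -0.8] 6.2 T tray [0.037 0.917] -0.018
pos tray-axes mm [-0.73 -0.24] z 81.08 F tray [ 0.5 -0.8] -5.5 T tray [0.022 0.018] 0.046
pos tray-axes mm [-0.79 -0.22] z 81.02 F tray [-0.  -0.3] -4.3 T tray [-0.03  -0.005] 0.013
pos tray-axes mm [-0.76 -0.25] z 81.03 F tray [0.1 0.9] -5.8 T tray [-0.058 -0.01 ] -0.046
```

The moment shows support only on the tray −x side, so the well lies toward tray +x, which is tool −x. I slide that way under a light press.

```bash
python3 -m jog '[[0,0,0.1,0],[0,0,0.2,0],[-0.05,0,0.2,0],[-0.1,0,0.2,0],[-0.12,0,0.2,0],[-0.14,0,0.2,0]]' >/dev/null; python3 f.py; python3 -m jog '[[-0.02,0,0,0],[-0.04,0,0,0],[-0.06,0,0,0],[-0.08,0,0,0]]' >/dev/null; python3 f.py;  python3 -m jog '[[-0.02,0,0,0],[-0.04,0,0,0],[-0.06,0,0,0],[-0.08,0,0,0]]' >/dev/null; python3 f.py
```

```text
pos tray-axes mm [-0.04 -0.26] z 79.8 F tray [-4.1  0.3] 6.6 T tray [0.044 1.432] -0.029
pos tray-axes mm [ 0.47 -0.  ] z 79.67 F tray [-5.   0.7] 5.5 T tray [0.168 1.589] 0.085
pos tray-axes mm [1.08 0.01] z 79.4 F tray [-6.7  0.5] 7.6 T tray [0.336 2.015] 0.034
```

```bash
python3 -m jog '[[0,0,-0.05,0],[0,0,-0.06,0],[-0.03,0,-0.06,0],[-0.06,0,-0.06,0]]' >/dev/null; python3 f.py; python3 -m jog '[[-0.03,0,0,0],[-0.06,0,0,0],[-0.09,0,0,0],[-0.09,0,0,0]]' >/dev/null; python3 f.py;  python3 -m jog '[[-0.03,0,0,0],[-0.06,0,0,0],[-0.09,0,0,0],[-0.09,0,0,0]]' >/dev/null; python3 f.py
```

```text
pos tray-axes mm [3.15 0.14] z 79.51 F tray [-1.2  0.7] -3.8 T tray [0.433 0.245] -0.056
pos tray-axes mm [3.83 0.04] z 79.67 F tray [-1.1  2.3] -5.0 T tray [0.698 0.26 ] -0.088
pos tray-axes mm [ 4.65 -0.08] z 79.87 F tray [-1.4  3.3] -5.3 T tray [0.728 0.527] 0.013
```

```bash
python3 -m jog '[[0,0,-0.1,0],[0.1,0,-0.15,0],[0.17,0,-0.15,0],[0.17,0,-0.15,0],[0.17,0,-0.15,0]]' >/dev/null; python3 f.py; python3 -m jog '[[0,0,0.1,0],[0,0,0.15,0],[0,0,0.2,0],[0,0,0.25,0],[0,0,0.25,0]]' >/dev/null; python3 f.py;  python3 -m jog '[[0,0,0,0]]' >/dev/null; python3 f.py
```

```text
pos tray-axes mm [ 3.29 -0.67] z 81.58 F tray [ 0.9 -0.4] -4.8 T tray [-0.041 -0.026] 0.068
pos tray-axes mm [ 3.47 -0.5 ] z 79.56 F tray [-2.2 -0.9] 3.6 T tray [-0.402  0.544] -0.077
pos tray-axes mm [ 3.46 -0.48] z 79.5 F tray [-1.9  0.2] 5.0 T tray [-0.407  0.473] -0.028
```

Now the support is on the −y side, with x roughly right. I hop +y by 2 mm.

```bash
python3 -m jog '[[0,0,-0.15,0],[0,0.1,-0.2,0],[0,0.2,-0.2,0],[0,0.2,-0.2,0],[0,0.2,-0.15,0],[0,0.2,-0.1,0],[0,0.2,-0.05,0],[0,0.2,0,0],[0,0.2,0,0]]' >/dev/null; python3 f.py;  python3 -m jog '[[0,0,0,0]]' >/dev/null; python3 f.py
```

```text
pos tray-axes mm [2.95 1.68] z 78.7 F tray [-0.2  0.1] -3.8 T tray [-0.02 -0.06] 0.061
pos tray-axes mm [3.05 1.7 ] z 78.85 F tray [0.5 0.3] -4.4 T tray [0.004 0.037] -0.008
```

It is free below the rim height, so it is inside the well. I lower it slowly to the floor.

```bash
python3 -m jog '[[0,0,0.1,0],[0,0,0.2,0],[0,0,0.3,0],[0,0,0.4,0],[0,0,0.4,0]]' >/dev/null; python3 f.py;  python3 -m jog '[[0,0,0.1,0],[0,0,0.2,0],[0,0,0.3,0],[0,0,0.4,0],[0,0,0.4,0]]' >/dev/null; python3 f.py; python3 -m jog '[[0,0,0.1,0],[0,0,0.15,0],[0,0,0.2,0],[0,0,0.25,0],[0,0,0.25,0]]' >/dev/null; python3 f.py
```

```text
pos tray-axes mm [2.91 1.76] z 74.64 F tray [-0.5  0.2] -4.8 T tray [0.022 0.031] -0.026
pos tray-axes mm [2.9  1.75] z 70.65 F tray [-0.2 -0.7] -5.1 T tray [ 0.028 -0.013] 0.037
pos tray-axes mm [3.11 1.75] z 68.49 F tray [-0.4  0.1] -3.4 T tray [0.014 0.113] 0.031
```

```bash
python3 -m jog '[[0,0,0.05,0],[0,0,0.1,0],[0,0,0.1,0],[0,0,0.1,0]]' >/dev/null; python3 f.py; python3 -m jog '[[0,0,0.05,0],[0,0,0.05,0],[0,0,0.05,0]]' >/dev/null; python3 f.py
```

```text
pos tray-axes mm [3.16 1.72] z 68.17 F tray [-3.6  0.9] 5.6 T tray [0.169 0.755] 0.03
pos tray-axes mm [3.21 1.7 ] z 68.08 F tray [-4.7 -0.3] 8.0 T tray [0.198 1.03 ] 0.01
```

It is on the well floor, 11.7 mm below the rim contact. I ease the press, release and rise.

```bash
python3 -m jog '[[0,0,-0.05,0],[0,0,-0.1,0],[0,0,-0.1,0]]' >/dev/null; python3 f.py; python3 -m jog '[[0,0,0,0],[0,0,0,0],[0,0,0,0],[0,0,0,0],[0,0,0,0],[0,0,0,0]]' -1; python3 -m jog '[[0,0,-2,0],[0,0,-4,0],[0,0,-7,0],[0,0,-11,0],[0,0,-15,0],[0,-4,-15,0],[0,-8,-15,0],[4,-12,-15,0],[8,-16,-15,0],[12,-20,-15,0],[14,-24,-15,0],[14,-28,-15,0],[14,-30,-15,0],[14,-30,-15,0],[14,-30,-15,0]]'; python3 - <<'E'
from h import *
from station import bot
c=bot.read_camera('top');np.savez("top3.npz",**c);S=bot.read_camera('side');np.savez("side3.npz",**S)
cv2.imwrite('pics/s3.png',cv2.resize(S['pixels'][130:310,200:440,::-1],(800,600),interpolation=cv2.INTER_CUBIC))
for nm,cc,h,roi,z in(("blue top",c,(95,125),(215,170,65,70),.113),("blue side",S,(95,125),(250,160,70,80),.113),("copper top",c,(3,18),(312,197,40,40),.0995)):
    m,ct=lid(cc,h,roi); P=cloud(cc)[m>0]; zz=P[:,2]; t=P[(zz<.12)&(zz>.108)] if z>.11 else P
    print(nm,np.percentile(zz,[10,50,90]).round(4),cv2.minAreaRect(plane(cc,ct,z)))
    if z>.11: A=np.c_[t[:,:2]-t[:,:2].mean(0),np.ones(len(t))]; print(" slope",np.linalg.lstsq(A,t[:,2],rcond=None)[0].round(3),len(t))
E
```

```text
pos tray-axes mm [3.15 1.76] z 68.21 F tray [-2.7 -0.5] 3.6 T tray [0.189 0.528] 0.017
t: 26.22
eef_pos: [0.5563, 0.1176, 0.0679]
tool_rot: [0.0, -0.103, 0.995, 0.0]
contact_force: [0.1, -0.1, -0.1]
gripper_width: 0.998
grasp_force: 0.0
t: 27.47
eef_pos: [0.4793, -0.2105, 0.2184]
tool_rot: [0.0, -0.099, 0.995, -0.001]
contact_force: [-0.5, -0.2, -0.3]
gripper_width: 0.999
grasp_force: 0.0
blue top [0.1088 0.1127 0.1178] ((0.5532663464546204, 0.11343375593423843), (0.057622648775577545, 0.05723844841122627), 12.688393592834473)
 slope [ 0.001 -0.002  0.113] 525
blue side [0.0987 0.1136 0.1164] ((0.5479558706283569, 0.10735738277435303), (0.08108174800872803, 0.08914866298437119), 11.616337776184082)
 slope [0.02  0.033 0.114] 310
copper top [0.0933 0.0986 0.1032] ((0.5310882329940796, -0.10583654046058655), (0.06428463011980057, 0.06222017481923103), 6.515289306640625)
```

View pics/s3.png

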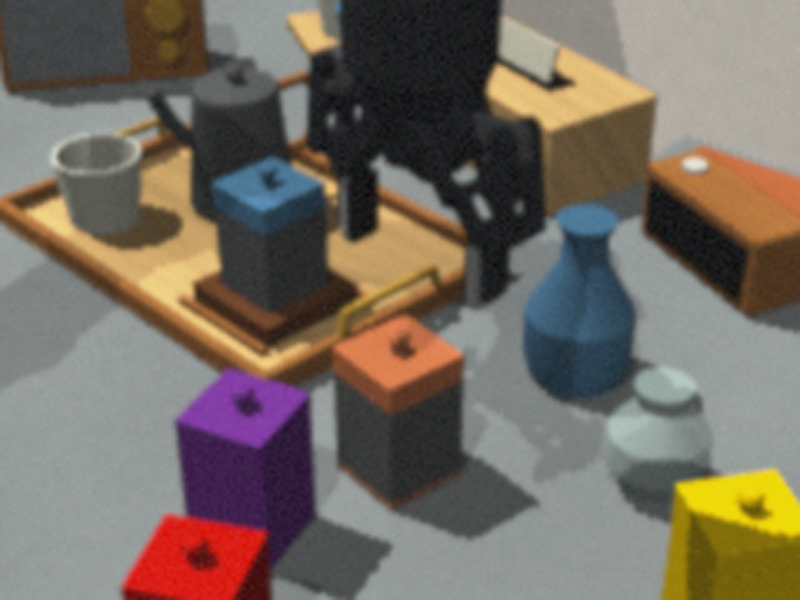

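The blue caddy at crop (270,235) stands level in the well. Its lid measures about 14.4 mm higher than when it stood on the table, which matches the well floor. The copper caddy at (400,410) stands upright and nothing else has moved.

```bash
python3 -c "
from station import bot
print(bot.hand_in())"
```

```text
the job is handed in; nothing more can be done
None
```

I lifted and weighed both caddies in the order asked. Blue was the heavier (about 4.9 N against 2 N), so it now sits fully home in the stand's well, with copper upright on the table; I handed the job in at about 27.6 s.

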